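Dip the plant reservoir and hold up the gauge to be read

TASK

Check the level in the plant-watering pot: draw the orange-handled dip gauge up out of the chrome spring clip at the console's edge and, holding it by its handle, dip its blade down through the slot in the pot's blue lid until the orange shoulder sits on the lid. Then draw it out again, raise it well clear above the pot, lean it back about 45 degrees so that its white scale side faces upward for reading, and finish holding it still like that. Leave the pot and the other things where they are.

Things in the scene. Friction and masses are not known exactly. Their poses are not given: they have to be found in the camera images.
- gauge: Dip gauge, 70 g, loose, upright in the clip. Origin: centre of its stop shoulder's underside; z up the gauge, y across the blade's width, x square to the blade, out of its scale side (white panel, black bars). Steel blade 18 (y) by 4 mm (x), z = 0 to -100 mm, last 8 mm narrowing. Orange shoulder 30 (y) by 16 mm (x), z = 0 to 6. Orange handle 22 (y) by 14 mm (x), z = 6 to 55.
- gauge_tip (a point): Point on the dip gauge: the lower end of the blade, 100 mm below the shoulder's underside.
- gauge_grip (a point): Point on the dip gauge: middle of the orange handle, 31 mm above the shoulder's underside; the handle may be gripped across either way here. A white inlay on the handle's face and top marks the scale side. Axes as the gauge.
- clip: Chrome spring clip clamped on the glass top's left (+y) edge, fixed; its place along the edge varies. Origin: on the edge, level with the glass; y outward, z up. Its back plate, 12 mm high, carries the gauge's shoulder; a spring leaf presses the blade with about 3 N, so it draws straight up against 2 to 6 N. The blade hangs outside the edge, below the glass: lift 100 mm to free it.
- pot: White ceramic water pot with blue silicone lid pressed on (one piece), 1.1 kg, loose, on the turntable. Origin: centre of its underside, z up. Pot 132 mm across, lid 139 mm, lid rim 114 mm high; in its middle a square boss (46 mm) rises to 118 mm and has the slot. A pull tab sticks out at +x. Hollow: the blade does not reach its floor.
- lid_slot (a point): Centre of the dip slot's mouth on the lid's boss, 118 mm above the pot's underside, 143 mm above the glass. Axes as the pot: the slot is 24 mm long (y) and 9 mm wide (x), straight down through the 13 mm boss, its mouth chamfered 2 mm. The gauge fits either way round.
- turntable: Wooden turntable, 320 mm across, its top 25 mm above the glass. Origin: centre of its underside, on the glass. The foot is fixed; the top turns freely under a moderate push (about 0.25 N m).
- bottle: Green plastic spray bottle, empty, 60 g, with white spray head, standing on the turntable: 56 mm across, 146 mm high. Origin: centre of its underside. Leave alone.
- tin: Matte aluminium tin standing on the turntable: 71 mm across, 76 mm high. Origin: centre of its underside. Leave alone.
- succulent: Small succulent in a terracotta pot on the glass: 72 mm across, about 90 mm high. Origin: centre of its underside. Leave alone.
There are look-alikes about, which are no part of the job. Leave any green look-alike of the gauge alone.

How it is judged:
By the outcome, as a careful person would: the job done as asked, in the order asked, and still so for the second after the job is handed in, while the arm keeps its last pose, push and grip.
It also fails if it takes over 59 s, if anything falls off the work surface, if the arm or the gripper's body presses on something with over 40 N, if the wrist force passes 120 N, or if a joint passes its speed limit or range.

ROBOT

A 7-joint arm with a two-finger parallel gripper is mounted at the origin on the work surface. World frame = base frame: x ahead of the robot, y to its left, z up, the work surface at z = 0. Lengths are in m, angles in rad, forces in N, time in s.
With the tool pointing down it reaches from about 0.425 to 0.925 m from the base axis. Payload 6.8 kg.
Tool frame: the origin (TCP) lies midway between the tips of the shut fingers; the grasp point (between the pads) lies 19 mm behind it (r.grip_depth is the distance from the TCP to the grasp point, in m); z points along the fingers, y is the line along which they close (so a half turn about z gives the same grasp; the last joint's range is limited). The gripper opens to 85 mm and grips with 20 to 120 N. Pads are 22 mm wide; open, the fingers measure 114 mm over their backs; the gripper's body (76 mm by 85 mm) begins 54 mm behind the grasp point. The pads swing forward as they close: fully open they stand 13 mm farther back than shut.
Start: joints at [-1.262, 0.477, 0.022, 1.555, -0.011, 1.109, -0.083], TCP at [0.273, 0.617, 0.231] pointing down, gripper open.
Joint ranges: [-2.96, 2.96], [-0.34, 2.1], [-1.41, 1.46], [0.24, 2.44], [-1.37, 4.51], [0.17, 1.92], [-2.96, 2.96]. Speed limits (rad/s): [2.39, 2.39, 3.14, 3.14, 3.14, 3.14, 3.14].

INTERFACE

Orientations are given as a rotation vector (axis times angle).
In Python, from bench import telemetry, grab_frame, calibration, order, silhouettes, r gives the robot as it stands.
- The arm moves only by the tool apply_moves, never from a script. Its argument "moves" is a list of rows, each a list of 7 numbers: the turn, a rotation vector about the tool's x, y, z scaled (see below), then the shift along the tool's x, y, z scaled (see below), then the opening, from -1 (shut) to 1 (fully open). A call has exactly 8 rows; each row shifts and turns the commanded pose from where the row before left it, along the tool's axes as they then stand; what a row does not reach is not made up. The controller multiplies each number of a shift by 1000 mm and each number of a turn by 6 degrees. A row lasts 1/12 s, in which the tool goes at most 41.7 mm and 7.16 degrees, less where a joint would pass 70% of its speed; a pose out of reach is approached as far as the arm can. A call with a number of a shift or a turn outside -1 to 1 is refused whole. A call with a gripper value outside its range is refused whole. The fingers move at their own pace and stop on an object; "grip_force" is the grip in N (left out, the last holds). Time passes only in rows, so rows that do not move let the fingers close, or fill a call up. It gives the time, the measured TCP pose, the force, the opening and the grip force at its end, in the units of the state.
- telemetry.get_obs(): the state, without advancing time (a new reading comes with each control period).
- grab_frame(name): name is "side" or "top"; returns the picture (400x640x3 uint8, blue, green, red); there is no depth.
- calibration(name): a dict with "fx", "fy", "cx", "cy" (pixels), "world_from_camera" (4x4, takes a point from camera to world coordinates). Camera axes: x right, y down, z forward; pixel columns grow to the right and rows downward; lengths in m; the calibration is good to about 2 mm. A picture is of the moment at which its call begins. calibration takes no time and is no camera call.
- order.hand_in(): hands the job in; it is judged then, once.
Trained networks look in the newest picture that a camera, given by its name, has taken for a name from the list of things; names that differ only in an ending like _2 or _b are one class to them, and where a whole thing is asked for, a point or a joint stands for the part that bears it (a point fixed in the world has none). Each returns a list of dicts, best first, with "p" (0 to 1); they miss things now and then, are a little off and sometimes report something else, mostly with a low value. They report only what shows in the picture. A call takes as long as a camera call. They do not tell look-alikes from the thing itself.
- silhouettes(thing, camera): "mask" (400x640 bool, what is visible of it) and "extent" ([centre column, centre row, width, height] in pixels, round what is visible of it).
The state is a dict: "clock": time; "joints": joint angles; "qvel": joint speeds; "tau": joint torques, N m; "tcp_pos": TCP position; "orientation": TCP orientation; "contact_force": force on the tool from outside, world axes, zero at the start; "moment": the same for the moment, N m; "grip_width": finger opening in m; "gripper_force": force on a finger pad.
Only numpy, scipy, OpenCV 4.12 (cv2) and the standard library are available. Lean on these libraries where they do the work, as an engineer would, in place of code of your own. Each camera call takes 0.05 s, during which the arm holds its last target. There are 200 camera calls.

## Working session

There is one attempt and no reset: what is moved stays moved. The work goes in short steps, Python scripts to look and compute and a tool call to move; the robot and the scene stay as the last step left them, time stands still between calls to the robot, and variables do not carry over. Pictures are saved under pics/ and viewed, at most 13 in all, crops included, and the job is handed in when it is done.

Besides the shell and the picture viewer there is one more tool, called after ">>>" as name(argument=value, ...), one argument or row to a line, values as JSON. apply_moves: Moves the arm, as the interface text tells. Its arguments: {"type":"object","properties":{"moves":{"type":"array"},"grip_force":{"type":"number"}},"required":["moves"]}

```bash
ls; mkdir -p pics
python3 - <<'E'
from bench import telemetry, grab_frame, calibration, r
import cv2,numpy as np
np.set_printoptions(precision=4,suppress=True)
print(telemetry.get_obs()); print(r.grip_depth)
for n in("side","top"):
    cv2.imwrite(f"pics/{n}0.png",grab_frame(n)); print(calibration(n))
E
```

```text
pics
{'clock': 0.0, 'joints': array([-1.2621,  0.4778,  0.0224,  1.5565, -0.0115,  1.1093, -0.0831]), 'qvel': array([ 0.0015,  0.0011, -0.0007,  0.0011,  0.0005, -0.0009, -0.0005]), 'tau': array([ -0.    , -59.6448,   1.6072, -28.1209,   0.0122,   0.0093,
         0.    ]), 'tcp_pos': array([0.2731, 0.6166, 0.2303]), 'orientation': array([-0.6499, -3.0734,  0.0029]), 'contact_force': array([ 0.3253, -0.5707, -0.8593]), 'moment': array([ 0.0571, -0.0075,  0.0009]), 'gripper_force': 0.0, 'grip_width': 0.08538437207625812}
0.0187
{'fx': 506.10641544295606, 'fy': 506.10641544295606, 'cx': 320.2187408467048, 'cy': 200.48352314048955, 'world_from_camera': array([[-0.9999, -0.0141,  0.0065,  0.5313],
       [-0.0139,  0.6271, -0.7788,  0.9662],
       [ 0.0069, -0.7788, -0.6272,  0.7612],
       [ 0.    ,  0.    ,  0.    ,  1.    ]])}
{'fx': 494.7931254290239, 'fy': 494.7931254290239, 'cx': 324.3014651580211, 'cy': 203.52492624189813, 'world_from_camera': array([[ 0.0144, -0.9976,  0.0672,  0.4859],
       [-0.9996, -0.0126,  0.0264,  0.0617],
       [-0.0255, -0.0675, -0.9974,  1.2577],
       [ 0.    ,  0.    ,  0.    ,  1.    ]])}
```

View pics/side0.png

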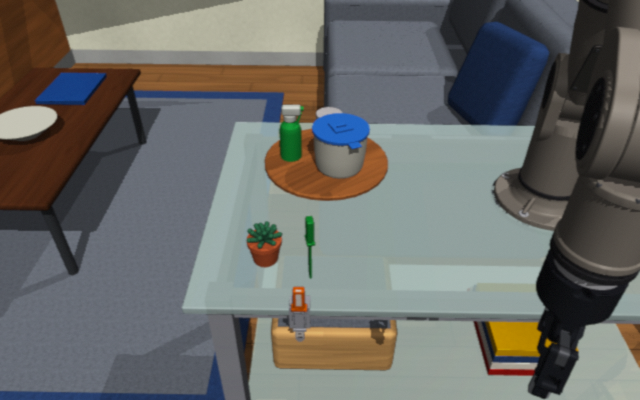

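View pics/top0.png

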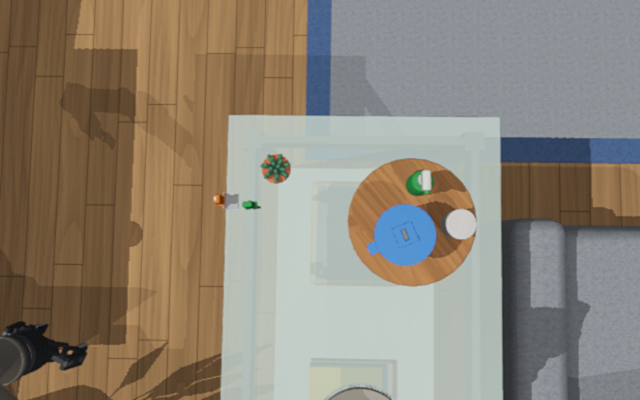

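Candidates for the gauge: the orange handle in the chrome clip, side (299,296) / top (219,200). The green look-alike lies on the glass at side (310,240) / top (250,205). The terracotta pot, side (264,250), is the only other orange thing. I choose the orange one in the clip and check it in a close crop, together with the pot slot.

Run:
```python
import cv2,numpy as np
s=cv2.imread("pics/side0.png");t=cv2.imread("pics/top0.png")
def c(im,x,y,w,h,k): return cv2.resize(im[y:y+h,x:x+w],None,fx=k,fy=k,interpolation=cv2.INTER_CUBIC)
a=c(s,275,270,50,75,8) # 400x600
a=cv2.resize(a,(400,600))
b=np.vstack([c(t,365,200,80,60,5),c(t,205,180,80,60,5)])
cv2.imwrite("pics/crop0.png",np.hstack([a,b]))
```

```text
(no output)
```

View pics/crop0.png

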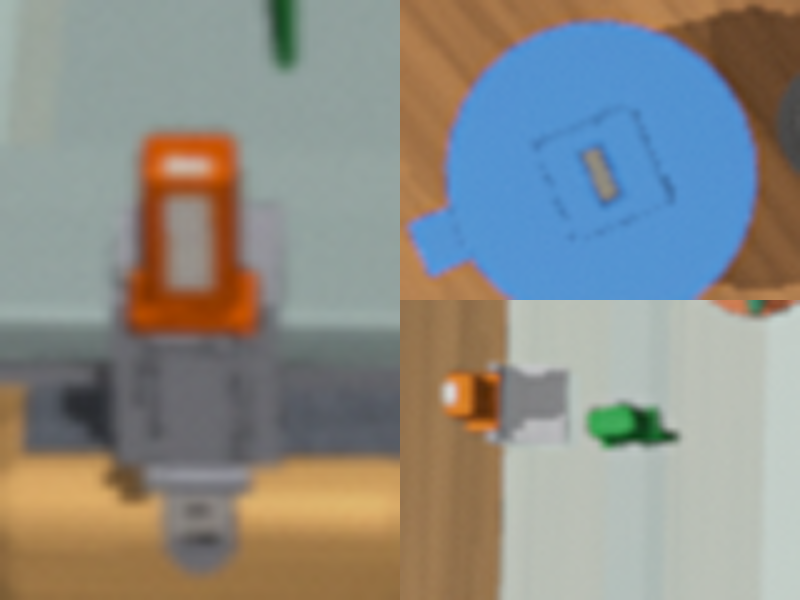

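The crop confirms it: orange gauge in the chrome clip with its white panel facing +y. The slot in the boss is at top ≈(405.4,234.4), with the tab toward (371,248).

```bash
cat > h.py <<'E'
import cv2,numpy as np
from bench import telemetry, grab_frame, calibration, silhouettes
from scipy.spatial.transform import Rotation as R
np.set_printoptions(precision=4,suppress=True)
C={n:calibration(n) for n in("side","top")}
def ray(n,p):
    c=C[n];T=c["world_from_camera"]
    d=T[:3,:3]@[(p[0]-c["cx"])/c["fx"],(p[1]-c["cy"])/c["fy"],1]
    return T[:3,3],d/np.linalg.norm(d)
def tri(ps,pt):
    (a,d),(b,e)=ray("side",ps),ray("top",pt)
    s,t=np.linalg.lstsq(np.c_[d,-e],b-a,rcond=None)[0]
    return (a+s*d+b+t*e)/2,np.linalg.norm(a+s*d-b-t*e)
def atz(n,p,z):
    o,d=ray(n,p);return o+d*(z-o[2])/d[2]
def proj(n,P):
    c=C[n];q=np.linalg.inv(c["world_from_camera"])@np.r_[P,1]
    return np.array([c["fx"]*q[0]/q[2]+c["cx"],c["fy"]*q[1]/q[2]+c["cy"]])
def orange(im):
    h=cv2.cvtColor(im,cv2.COLOR_BGR2HSV);return cv2.inRange(h,(5,200,150),(18,255,255))
def blue(im):
    h=cv2.cvtColor(im,cv2.COLOR_BGR2HSV);return cv2.inRange(h,(102,150,120),(115,255,255))
E
python3 - <<'E'
from h import *
s=cv2.imread("pics/side0.png");t=cv2.imread("pics/top0.png")
# slot from intensity in top: non-blue pixels within boss
w=t[225:245,396:416].astype(int); m=(w[...,0]-w[...,2]<60)&(w.max(-1)>90)
ys,xs=np.nonzero(m);p=np.c_[xs+396,ys+225].astype(float);c=p.mean(0)
u,S,v=np.linalg.svd(p-c);print("slot top px",c,len(p),v[0])
for z in(.143,):
    P=atz("top",c,z);Q=atz("top",c+v[0]*5,z);print("slot z143",P,"dir",np.degrees(np.arctan2(*(Q-P)[1::-1])))
# dark square outline of the boss
g=t[:,:,0].astype(int)
# lid ellipse both views
for n,im,box in(("top",t,(365,195,445,275)),("side",s,(305,110,375,160))):
    x0,y0,x1,y1=box;b=np.zeros(im.shape[:2],np.uint8);b[y0:y1,x0:x1]=blue(im)[y0:y1,x0:x1]
    b=cv2.morphologyEx(b,cv2.MORPH_CLOSE,np.ones((7,7)));b=cv2.morphologyEx(b,cv2.MORPH_OPEN,cv2.getStructuringElement(2,(21,21)))
    k=max(cv2.findContours(b,0,1)[0],key=cv2.contourArea);e=cv2.fitEllipse(k);print(n,e,cv2.boundingRect(k));
    print(atz(n,e[0],.139))
for ps,pt,l in(((299,290),(217,199),"top of handle"),):print(l,tri(ps,pt))
for n,im,box in(("top",t,(200,180,235,220)),("side",s,(280,280,320,316))):
    o=orange(im);x0,y0,x1,y1=box;ys,xs=np.nonzero(o[y0:y1,x0:x1]);print(n,xs.min()+x0,xs.max()+x0,ys.min()+y0,ys.max()+y0)
    for y in range(y0,y1):
        q=np.nonzero(o[y,x0:x1])[0]
        if len(q):print(y,q.min()+x0,q.max()+x0,end="; ")
    print()
# green
for n,im,box in(("top",t,(235,190,265,220)),("side",s,(295,205,325,285))):
    h=cv2.cvtColor(im,cv2.COLOR_BGR2HSV);o=cv2.inRange(h,(45,120,30),(80,255,255));x0,y0,x1,y1=box;ys,xs=np.nonzero(o[y0:y1,x0:x1]);print("green",n,xs.min()+x0,xs.max()+x0,ys.min()+y0,ys.max()+y0)
E
```

```text
slot top px [404.7105 234.5   ] 38 [0.3995 0.9167]
slot z143 [ 0.4938 -0.09    0.143 ] dir -156.19864932683498
top ((404.51776123046875, 234.585205078125), (58.216217041015625, 59.6409912109375), 76.98091888427734) (375, 205, 60, 60)
[ 0.4936 -0.0901  0.139 ]
side ((340.9034423828125, 129.05288696289062), (30.955453872680664, 55.92531967163086), 93.09732055664062) (313, 113, 56, 33)
[ 0.4924 -0.0784  0.139 ]
top of handle (array([0.5738, 0.3554, 0.0609]), np.float64(0.0009599573281895687))
top 215 223 195 205
195 216 223; 196 217 223; 197 217 219; 198 217 219; 199 217 219; 200 217 219; 201 217 219; 202 215 218; 204 219 223; 205 220 220; 
side 292 306 288 310
288 294 303; 289 294 303; 290 293 303; 291 293 303; 292 294 303; 293 294 302; 304 292 305; 305 304 305; 306 304 305; 307 304 305; 308 292 306; 309 292 306; 310 293 305; 
green top 243 258 201 208
green side 305 314 216 276
```

```bash
cat >> h.py <<'E'
def plan(pos,yaw,n=1,lean=0):
    """turn (units of 6 deg) and shift (m, axes after turning) from the measured pose; yaw = world angle of tool y"""
    o=telemetry.get_obs();R0=R.from_rotvec(o["orientation"])
    y=np.array([np.cos(yaw),np.sin(yaw),0]);z=np.array([0,0,-1.]);x=np.cross(y,z)
    R1=R.from_matrix(np.c_[x,y,z])*R.from_rotvec([0,lean,0])
    print("now",o["tcp_pos"],"t",o["clock"],"F",o["contact_force"],"w",o["grip_width"],"j",o["joints"])
    print("turn/6deg",np.degrees((R0.inv()*R1).as_rotvec())/6,"shift",R1.inv().apply(np.array(pos)-o["tcp_pos"]))
E
python3 - <<'E'
from h import *
from bench import r
print([a for a in dir(r) if a[0]!='_'])
print("green",tri((310,217),(244,204.5)),tri((310,276),(258,206)))
for z in(.04,.067):print(atz("side",(298.6,290.5),z),atz("top",(219,199.5),z))
print("shoulder",atz("side",(299,307),.018))
print("back",[proj("top",(.573,y,.067)) for y in(.345,.35,.355,.36)],[proj("side",(.573,y,.067)) for y in(.345,.35,.355,.36)])
print(proj("side",(.4938,-.09,.143)),tri((341,129),(404.5,234.6)))
plan((.573,.355,.15),0)
E
```

```text
['Unreachable', 'grip_depth']
green (array([0.5554, 0.2698, 0.1616]), np.float64(8.647885055847984e-05)) (array([ 0.5593,  0.2645, -0.0002]), np.float64(0.00568745831106069))
[0.5753 0.3384 0.04  ] [0.5747 0.3555 0.04  ]
[0.5737 0.3619 0.067 ] [0.5727 0.349  0.067 ]
shoulder [0.574  0.3592 0.018 ]
back [array([220.6414, 199.4027]), array([218.5938, 199.3772]), array([216.5467, 199.3517]), array([214.5   , 199.3262])] [array([299.3993, 283.3702]), array([299.2723, 285.4559]), array([299.1441, 287.5593]), array([299.0149, 289.6809])]
[340.2736 125.0923] (array([ 0.4927, -0.091 ,  0.1317]), np.float64(0.0019501591944533101))
now [0.2731 0.6167 0.2304] t 0.1 F [-0.1134 -1.0661 -0.0962] w 0.08495539002172271 j [-1.2621  0.4777  0.0223  1.5563 -0.0115  1.1093 -0.0831]
turn/6deg [-0.0128  0.0097 11.0204] shift [-0.2617  0.2999  0.0804]
```

>>> apply_moves(
  moves=[
    [0,0,1,0,0,0,1],
    [0,0,1,0,0,0,1],
    [0,0,1,0,0,0,1],
    [0,0,1,0,0,0,1],
    [0,0,1,0,0,0,1],
    [0,0,1,0,0,0,1],
    [0,0,1,0,0,0,1],
    [0,0,1,0,0,0,1],
  ],
)

```text
clock: 0.77
tcp_pos: [0.2731, 0.6169, 0.2308]
orientation: [1.85, 2.539, -0.002]
contact_force: [0.9, 0.6, -0.7]
grip_width: 0.0857
gripper_force: 0.0
```

>>> apply_moves(
  moves=[
    [0,0,1,0,0,0,1],
    [0,0,1,0,0,0,1],
    [0,0,1,0,0,0,1],
    [0,0,0,-0.02,0.023,0,1],
    [0,0,0,-0.026,0.03,0,1],
    [0,0,0,-0.026,0.03,0,1],
    [0,0,0,-0.026,0.03,0,1],
    [0,0,0,-0.026,0.03,0,1],
  ],
  grip_force=90,
)

```text
clock: 1.43
tcp_pos: [0.4174, 0.492, 0.231]
orientation: [2.218, 2.224, -0.001]
contact_force: [-0.1, 0.8, -1.4]
grip_width: 0.0853
gripper_force: 0.0
```

>>> apply_moves(
  moves=[
    [0,0,0,-0.026,0.03,0,1],
    [0,0,0,-0.026,0.03,0,1],
    [0,0,0,-0.026,0.03,0,1],
    [0,0,0,-0.026,0.03,0,1],
    [0,0,0,-0.02,0.02,0,1],
    [0,0,0,-0.01,0.01,0,1],
    [0,0,0,0,0,0.02,1],
    [0,0,0,0,0,0,1],
  ],
)

```text
clock: 2.1
tcp_pos: [0.5655, 0.3583, 0.2081]
orientation: [-2.22, -2.221, 0.008]
contact_force: [-2.1, 0.5, -0.7]
grip_width: 0.0855
gripper_force: 0.0
```

Run:
```python
from h import *
plan((.573,.357,.12),0)
```

```text
now [0.5655 0.3583 0.2081] t 2.1 F [-2.1115  0.4858 -0.6781] w 0.08554281855062322 j [-0.9013  0.5079  0.3484  1.6067 -0.1909  1.066  -0.4994]
turn/6deg [-0.041   0.027   0.0043] shift [-0.0013  0.0075  0.0881]
```

>>> apply_moves(
  moves=[
    [0,0,0,-0.001,0.008,0.02,1],
    [0,0,0,0,0,0.035,1],
    [0,0,0,0,0,0.035,1],
    [0,0,0,0,0,0.03,1],
    [0,0,0,0,0,0.02,1],
    [0,0,0,0,0,0.01,1],
    [0,0,0,0,0,0,1],
    [0,0,0,0,0,0,1],
  ],
)

```text
clock: 2.77
tcp_pos: [0.5744, 0.36, 0.0618]
orientation: [-2.217, -2.225, -0.0]
contact_force: [-0.6, 0.4, 0.9]
grip_width: 0.0856
gripper_force: 0.0
```

Run:
```python
from h import *
s=grab_frame("side");t=grab_frame("top")
plan((.573,.357,.026),0)
a=cv2.resize(s[210:330,250:350],(500,600),interpolation=2);b=cv2.resize(t[160:240,190:230],(300,600),interpolation=2)
cv2.imwrite("pics/g1.png",np.hstack([a,b]))
```

```text
now [0.5757 0.3599 0.0633] t 2.8667 F [ 0.3137 -0.4025  0.803 ] w 0.0854387519614327 j [-0.8538  0.6791  0.2949  1.6852 -0.2546  0.8121 -0.4426]
turn/6deg [ 0.0218 -0.0181  0.0241] shift [-0.0029 -0.0027  0.0373]
```

View pics/g1.png

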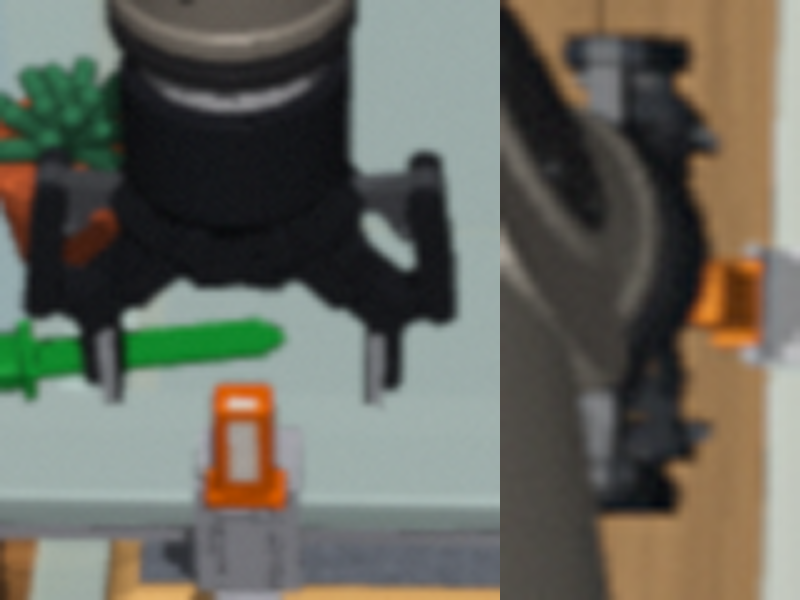

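The close view shows the gripper straddling the orange gauge correctly in x, with the pads still short in y. The green look-alike now lies across behind it, crop (0–285,350). I take one full view to understand that.

Run:
```python
from h import *
s=grab_frame("side");t=grab_frame("top")
a=cv2.resize(s[200:320,200:360],(800,600),interpolation=2)
cv2.imwrite("pics/g2.png",a);cv2.imwrite("pics/t2.png",t)
h=cv2.cvtColor(t,cv2.COLOR_BGR2HSV);o=cv2.inRange(h,(45,120,30),(80,255,255))
n,_,st,_=cv2.connectedComponentsWithStats(o);print(st[st[:,4]>4])
plan((.573,.357,.026),0)
```

```text
[[     0      0    640    400 255343]
 [   243    146     16     59    348]
 [   266    165      4      3      6]
 [   265    171      7      6      9]
 [   406    171     24     24    267]
 [   282    173      5      3      7]
 [   275    175      2      6      7]]
now [0.5758 0.3597 0.0632] t 2.9667 F [-0.3521  0.4035  0.1969] w 0.08540877147100608 j [-0.8535  0.679   0.2949  1.6856 -0.2546  0.8118 -0.4425]
turn/6deg [ 0.0224 -0.0182  0.0209] shift [-0.0027 -0.0028  0.0372]
```

View pics/g2.png

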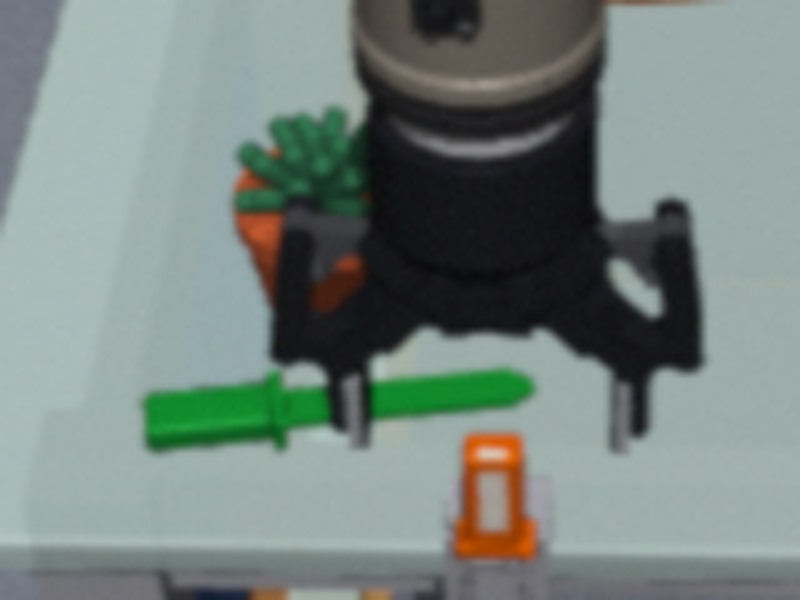

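Run:
```python
from h import *
for z in(.063,.076):print([proj("side",(.5757+d,.36+e,z)) for d in(-.0427,.0427) for e in(-.011,.011)])
print(atz("top",(250,175),.01),atz("top",(258,175),.0))
```

```text
[array([321.3691, 286.8581]), array([321.219 , 296.2448]), array([274.3513, 286.1417]), array([273.3081, 295.5091])]
[array([321.4294, 282.0032]), array([321.279 , 291.3825]), array([273.9908, 281.2834]), array([272.9311, 290.6431])]
[0.6404 0.2851 0.01  ] [0.6419 0.2663 0.    ]
```

>>> apply_moves(
  moves=[
    [0,0,0,-0.002,-0.002,0.015,1],
    [0,0,0,0,0,0.015,1],
    [0,0,0,0,0,0.006,1],
    [0,0,0,0,0,0,1],
    [0,0,0,0,0,0,1],
    [0,0,0,0,0,0,0],
    [0,0,0,0,0,0,0],
    [0,0,0,0,0,0,-0.3],
  ],
)

```text
clock: 3.63
tcp_pos: [0.5733, 0.3571, 0.026]
orientation: [2.219, 2.224, 0.002]
contact_force: [-0.0, 0.3, 0.6]
grip_width: 0.0513
gripper_force: 0.0
```

>>> apply_moves(
  moves=[
    [0,0,0,0,0,0,-0.4],
    [0,0,0,0,0,0,-0.6],
    [0,0,0,0,0,0,-1],
    [0,0,0,0,0,0,-1],
    [0,0,0,0,0,0,-1],
    [0,0,0,0,0,0,-1],
    [0,0,0,0,0,0,-1],
    [0,0,0,0,0,0,-1],
  ],
)

```text
clock: 4.3
tcp_pos: [0.5737, 0.357, 0.0259]
orientation: [2.219, 2.223, 0.003]
contact_force: [3.1, 1.1, 4.5]
grip_width: 0.0209
gripper_force: 88.2
```

Run:
```python
from h import *
plan((.573,.357,.026),0)
print(telemetry.get_obs()["gripper_force"])
```

```text
now [0.5737 0.357  0.0259] t 4.3 F [3.0892 1.0554 4.4835] w 0.020940955415763855 j [-0.8412  0.7244  0.2777  1.7044 -0.2696  0.7487 -0.4295]
turn/6deg [ 0.0156 -0.0069  0.0178] shift [-0.     -0.0007 -0.0001]
88.2047975063324
```

>>> apply_moves(
  moves=[
    [0,0,0,0,0,-0.01,-1],
    [0,0,0,0,0,-0.015,-1],
    [0,0,0,0,0,-0.015,-1],
    [0,0,0,0,0,-0.015,-1],
    [0,0,0,0,0,-0.015,-1],
    [0,0,0,0,0,-0.015,-1],
    [0,0,0,0,0,-0.015,-1],
    [0,0,0,0,0,-0.015,-1],
  ],
)

```text
clock: 4.97
tcp_pos: [0.5711, 0.3566, 0.1396]
orientation: [-2.218, -2.223, 0.006]
contact_force: [-0.6, 0.3, -0.0]
grip_width: 0.0204
gripper_force: 92.6
```

>>> apply_moves(
  moves=[
    [0,0,0,0,0,-0.02,-1],
    [0,0,0,0,0,-0.025,-1],
    [0,0,0,0,0,-0.03,-1],
    [0,0,0,0,0,-0.03,-1],
    [0,0,0,0,0,-0.03,-1],
    [0,0,0,0,0,-0.025,-1],
    [0,0,0,0,0,0,-1],
    [0,0,0,0,0,0,-1],
  ],
)

```text
clock: 5.63
tcp_pos: [0.5724, 0.3571, 0.301]
orientation: [-2.218, -2.224, -0.001]
contact_force: [0.2, 0.9, -0.9]
grip_width: 0.0205
gripper_force: 92.7
```

Run:
```python
from h import *
s=grab_frame("side");cv2.imwrite("pics/g3.png",cv2.resize(s[100:340,200:440],(600,600),interpolation=2))
plan((.4938,-.090,.30),np.radians(23.3))
```

```text
now [0.5717 0.3568 0.2993] t 5.6833 F [-0.5515 -0.3356 -1.3002] w 0.02091570332984565 j [-0.9087  0.4428  0.3735  1.4941 -0.1667  1.2384 -0.5105]
turn/6deg [-0.022   0.003  -3.8583] shift [-0.3795 -0.2483 -0.0007]
```

View pics/g3.png

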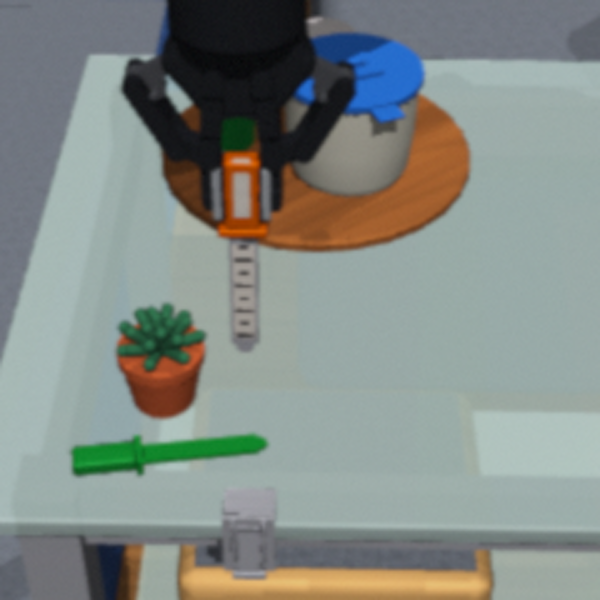

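Gauge is out of the clip, straight in the fingers, scale toward +y (blade tip at side ≈(298,239)). Moving it over the pot.

>>> apply_moves(
  moves=[
    [0,0,-0.965,0,0,0,-1],
    [0,0,-0.965,0,0,0,-1],
    [0,0,-0.965,0,0,0,-1],
    [0,0,-0.965,0,0,0,-1],
    [0,0,0,-0.0195,-0.0123,0,-1],
    [0,0,0,-0.03,-0.02,0,-1],
    [0,0,0,-0.03,-0.02,0,-1],
    [0,0,0,-0.03,-0.02,0,-1],
  ],
)

```text
clock: 6.35
tcp_pos: [0.5476, 0.2261, 0.2976]
orientation: [-1.725, -2.623, 0.007]
contact_force: [1.0, -0.2, 0.1]
grip_width: 0.0205
gripper_force: 92.6
```

>>> apply_moves(
  moves=[
    [0,0,0,-0.03,-0.02,0,-1],
    [0,0,0,-0.03,-0.02,0,-1],
    [0,0,0,-0.03,-0.02,0,-1],
    [0,0,0,-0.03,-0.02,0,-1],
    [0,0,0,-0.03,-0.02,0,-1],
    [0,0,0,-0.03,-0.02,0,-1],
    [0,0,0,-0.03,-0.02,0,-1],
    [0,0,0,-0.03,-0.02,0,-1],
  ],
)

```text
clock: 7.02
tcp_pos: [0.4953, -0.0572, 0.2984]
orientation: [-1.725, -2.622, 0.004]
contact_force: [1.0, -0.9, -0.6]
grip_width: 0.0205
gripper_force: 92.6
```

>>> apply_moves(
  moves=[
    [0,0,0,-0.02,-0.012,0,-1],
    [0,0,0,-0.01,-0.006,0,-1],
    [0,0,0,0,0,0,-1],
    [0,0,0,0,0,0,-1],
    [0,0,0,0,0,0,-1],
    [0,0,0,0,0,0,-1],
    [0,0,0,0,0,0,-1],
    [0,0,0,0,0,0,-1],
  ],
)

```text
clock: 7.68
tcp_pos: [0.493, -0.0897, 0.3001]
orientation: [-1.725, -2.625, 0.0]
contact_force: [0.2, 0.4, -0.6]
grip_width: 0.0207
gripper_force: 92.6
```

Run:
```python
from h import *
s=grab_frame("side");t=grab_frame("top");cv2.imwrite("pics/s4.png",s);cv2.imwrite("pics/t4.png",t)
plan((.4938,-.090,.30),np.radians(23.3))
cv2.imwrite("pics/g4.png",cv2.resize(s[85:160,300:385],(680,600),interpolation=2))
```

```text
now [ 0.4929 -0.0901  0.3002] t 7.7833 F [-0.008  -0.2864  0.6231] w 0.021064201693452245 j [-0.4036  0.12    0.5105  1.9028 -0.0646  1.1349  0.5385]
turn/6deg [-0.0013 -0.001   0.0061] shift [-0.0002  0.0009  0.0002]
```

View pics/g4.png

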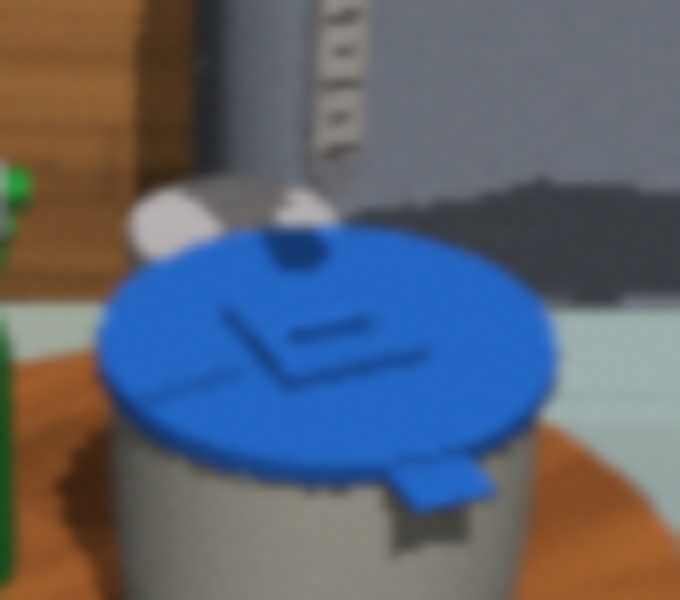

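Run:
```python
from h import *
for z in(.186,.2,.22):print(z,proj("side",(.4929,-.0901,z)))
im=cv2.imread("pics/s4.png").astype(int)
for y in range(85,110):print(y,im[y,334:352].mean(-1).astype(int))
for px in((337.,105.),(342,105)):print(atz("side",px,.186))
```

```text
0.186 [341.2423 109.0317]
0.2 [341.4412 103.6491]
0.22 [341.7306  95.8184]
85 [103 106 108 108 101 100 121 136 134 130 128 125 115 111 110 110 109 110]
86 [104 106 108 107 100  98 117 123 113  98 101 112 112 109 109 111 111 112]
87 [102 105 108 105  97  97 104  96  92  93 106 117 111 109 108 110 111 111]
88 [103 106 108 103  96 100 115 123 125 127 129 125 112 107 110 110 111 110]
89 [103 104 106 104  96 103 123 135 138 135 134 126 113 109 109 111 109 109]
90 [102 106 107 105 100 104 125 132 126 122 123 125 113 110 109 110 110 110]
91 [102 106 108 107  99 106 125 122 102 103 118 123 114 109 110 110 111 110]
92 [103 106 106 105  98 107 128 133 128 127 130 125 113 112 110 110 111 110]
93 [100 104 105 102  97 106 127 137 138 137 133 122 113 111 111 110 112 111]
94 [100 104 106 101  96 104 119 123 122 120 119 116 113 112 111 111 111 110]
95 [102 105 107 104  94  97  99  94  89  92  97 107 110 110 110 110 111 108]
96 [103 106 107 101  96 102 108 109 118 122 120 116 110 109 109 111 110 111]
97 [103 105 107 101  97 108 125 131 135 134 130 120 112 110 111 110 112 111]
98 [101 105 106 100  97 
[... 261 characters left out ...]
113 111 110 110 111 110]
102 [102 105 106 101  96 115 126 124 123 121 118 114 112 110 111 110 111 111]
103 [102 105 108 100  96 108 110  93  88  89  96 106 110 111 110 111 112 110]
104 [101 104 104  97  93  97  91  84  88 101 106 108 112 111 111 111 112 112]
105 [101 102 104  99  92  99 102  98 100 103 105 107 108 112 111 112 113 111]
106 [100 105 105 102  96  99 102 102 102 102 105 109 111 110 110 110 110 111]
107 [ 99 104 109 107  97  92  99 104 103 105 108 110 111 110 110 110 111 110]
108 [102 110 123 128 118 104 100 103 106 108 110 111 112 110 110 109 108 111]
109 [105 123 149 163 156 134 113 108 107 110 110 113 112 110 109 108 107 107]
[ 0.5026 -0.1095  0.186 ]
[ 0.4907 -0.1098  0.186 ]
```

>>> apply_moves(
  moves=[
    [0,0,0,0,0,0.012,-1],
    [0,0,0,0,0,0.012,-1],
    [0,0,0,0,0,0.006,-1],
    [0,0,0,0,0,0.003,-1],
    [0,0,0,0,0,0,-1],
    [0,0,0,0,0,0,-1],
    [0,0,0,0,0,0,-1],
    [0,0,0,0,0,0,-1],
  ],
)

```text
clock: 8.45
tcp_pos: [0.4932, -0.0907, 0.2679]
orientation: [1.727, 2.623, 0.001]
contact_force: [-0.1, 0.6, -0.4]
grip_width: 0.0206
gripper_force: 92.6
```

Run:
```python
from h import *
s=grab_frame("side");t=grab_frame("top");cv2.imwrite("pics/s5.png",s);cv2.imwrite("pics/t5.png",t)
plan((.4938,-.090,.264),np.radians(23.3))
o=telemetry.get_obs()["tcp_pos"]
for d in(-.014,-.114):print(d,proj("side",o+[0,0,d]))
a=cv2.resize(s[62:137,310:370],(480,600),interpolation=2);b=cv2.resize(t[200:275,375:415],(320,600),interpolation=2)
cv2.imwrite("pics/g5.png",np.hstack([a,b]))
for n,a,b in(("side",(298.2,238.8),(296.6,193.8)),):print(n,[atz(n,a,z) for z in(.18,.186,.192)],[atz(n,b,z) for z in(.28,.286,.292)])
```

```text
now [ 0.4931 -0.0907  0.2677] t 8.55 F [-0.0688 -0.2554 -1.1112] w 0.0207618676369 j [-0.393   0.1541  0.5093  1.9462 -0.086   1.0615  0.5595]
turn/6deg [ 0.0067  0.0019 -0.0042] shift [0.0004 0.0009 0.0037]
-0.014 [342.1443  82.118 ]
-0.114 [340.7112 121.0245]
side [array([0.5728, 0.3474, 0.18  ]), array([0.5723, 0.3538, 0.186 ]), array([0.5719, 0.3602, 0.192 ])] [array([0.5729, 0.353 , 0.28  ]), array([0.5724, 0.3606, 0.286 ]), array([0.5719, 0.3683, 0.292 ])]
```

View pics/g5.png

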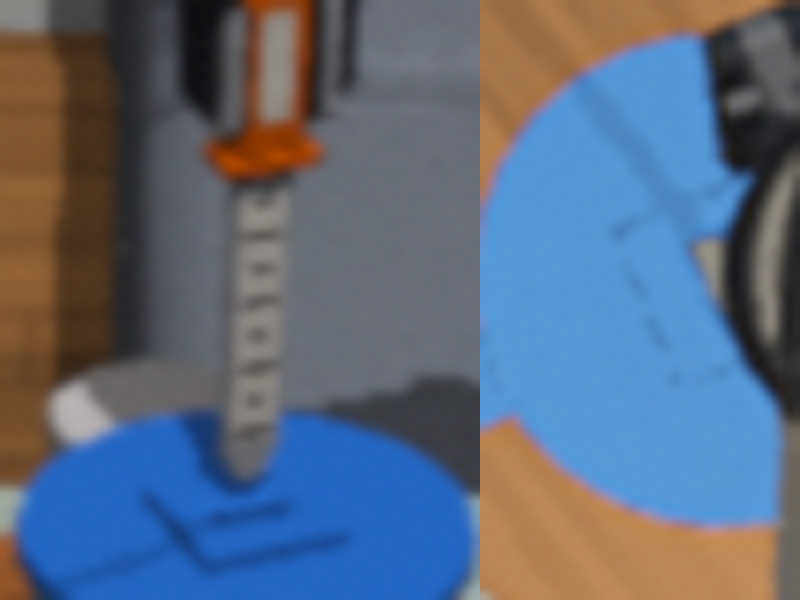

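Tip is at side ≈(340.4,122.3), just above the lid, and the slot's dark mouth is at (340.8,125.9). They line up within about 1 mm, so I lower it gently and watch the force.

>>> apply_moves(
  moves=[
    [0,0,0,-0.001,0,0.003,-1],
    [0,0,0,0,0,0.003,-1],
    [0,0,0,0,0,0.003,-1],
    [0,0,0,0,0,0.003,-1],
    [0,0,0,0,0,0.003,-1],
    [0,0,0,0,0,0.003,-1],
    [0,0,0,0,0,0.002,-1],
    [0,0,0,0,0,0,-1],
  ],
)

```text
clock: 9.22
tcp_pos: [0.4929, -0.0916, 0.2467]
orientation: [-1.727, -2.623, 0.001]
contact_force: [-0.3, 0.7, -0.9]
grip_width: 0.0207
gripper_force: 92.6
```

Run:
```python
from h import *
s=grab_frame("side")
plan((.4931,-.091,.157),np.radians(23.3))
cv2.imwrite("pics/g6.png",cv2.resize(s[80:155,300:385],(680,600),interpolation=2))
```

```text
now [ 0.4931 -0.0916  0.247 ] t 9.2667 F [-0.978  -0.3294 -0.2406] w 0.020723685523156322 j [-0.3841  0.1795  0.5074  1.9706 -0.1021  1.0167  0.5766]
turn/6deg [-0.0047 -0.0021 -0.0042] shift [0.0005 0.0002 0.09  ]
```

View pics/g6.png

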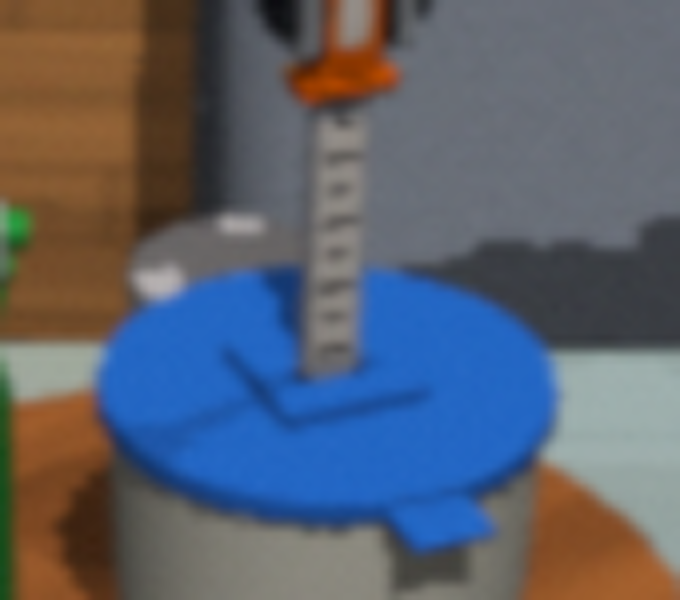

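The tip has entered the slot at crop (333,375), free of force. I continue down.

>>> apply_moves(
  moves=[
    [0,0,0,0,0,0.005,-1],
    [0,0,0,0,0,0.008,-1],
    [0,0,0,0,0,0.01,-1],
    [0,0,0,0,0,0.01,-1],
    [0,0,0,0,0,0.01,-1],
    [0,0,0,0,0,0.01,-1],
    [0,0,0,0,0,0.01,-1],
    [0,0,0,0,0,0.007,-1],
  ],
)

```text
clock: 9.93
tcp_pos: [0.4927, -0.0915, 0.1757]
orientation: [-1.727, -2.623, 0.001]
contact_force: [-0.2, -0.1, -0.9]
grip_width: 0.0209
gripper_force: 92.6
```

>>> apply_moves(
  moves=[
    [0,0,0,0,0,0.005,-1],
    [0,0,0,0,0,0.004,-1],
    [0,0,0,0,0,0.003,-1],
    [0,0,0,0,0,0.002,-1],
    [0,0,0,0,0,0.001,-1],
    [0,0,0,0,0,0.001,-1],
    [0,0,0,0,0,0,-1],
    [0,0,0,0,0,0,-1],
  ],
)

```text
clock: 10.6
tcp_pos: [0.4934, -0.0916, 0.1615]
orientation: [1.727, 2.624, 0.001]
contact_force: [0.9, -0.3, -1.6]
grip_width: 0.0207
gripper_force: 92.6
```

Run:
```python
from h import *
s=grab_frame("side")
plan((.4931,-.091,.157),np.radians(23.3))
cv2.imwrite("pics/g7.png",cv2.resize(s[80:155,300:385],(680,600),interpolation=2))
```

```text
now [ 0.4934 -0.0916  0.1615] t 10.65 F [-0.0796  0.1975 -0.4708] w 0.020578764331955306 j [-0.3406  0.2988  0.4792  2.0584 -0.1861  0.8247  0.6536]
turn/6deg [ 0.004   0.0011 -0.0037] shift [ 0.0007 -0.      0.0045]
```

View pics/g7.png

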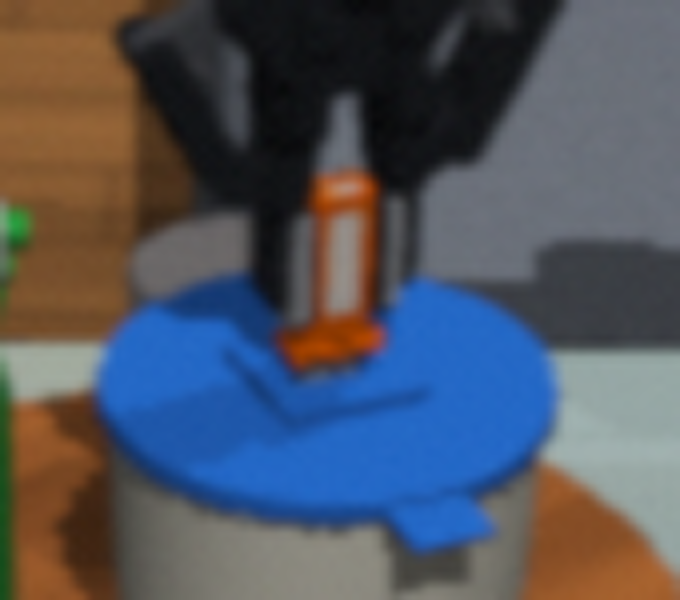

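The shoulder hangs a few mm above the boss, with a sliver of blade visible at crop (320,370). I finish in 1 mm steps.

>>> apply_moves(
  moves=[
    [0,0,0,0,0,0.001,-1],
    [0,0,0,0,0,0.001,-1],
    [0,0,0,0,0,0.001,-1],
    [0,0,0,0,0,0.001,-1],
    [0,0,0,0,0,0.0005,-1],
    [0,0,0,0,0,0,-1],
    [0,0,0,0,0,0,-1],
    [0,0,0,0,0,0,-1],
  ],
)

```text
clock: 11.32
tcp_pos: [0.4932, -0.0916, 0.1568]
orientation: [-1.728, -2.624, -0.0]
contact_force: [-0.8, -0.1, 2.4]
grip_width: 0.0205
gripper_force: 93.1
```

>>> apply_moves(
  moves=[
    [0,0,0,0,0,0.0005,-1],
    [0,0,0,0,0,0,-1],
    [0,0,0,0,0,0,-1],
    [0,0,0,0,0,0.0005,-1],
    [0,0,0,0,0,0,-1],
    [0,0,0,0,0,0,-1],
    [0,0,0,0,0,0,-1],
    [0,0,0,0,0,0,-1],
  ],
)

```text
clock: 11.98
tcp_pos: [0.4933, -0.0916, 0.1567]
orientation: [-1.728, -2.623, -0.001]
contact_force: [-3.7, 0.6, 11.4]
grip_width: 0.0202
gripper_force: 94.6
```

Run:
```python
from h import *
s=grab_frame("side")
plan((.4931,-.091,.157),np.radians(23.3))
cv2.imwrite("pics/g8.png",cv2.resize(s[105:140,320:365],(720,560),interpolation=2))
plan((.4931,-.091,.157),np.radians(23.3))
```

```text
now [ 0.4933 -0.0916  0.1567] t 12.0333 F [-4.6846  0.9336 13.0765] w 0.020837582867776958 j [-0.3369  0.3063  0.4764  2.0623 -0.1922  0.8146  0.6592]
turn/6deg [ 0.0036 -0.006  -0.0047] shift [ 0.0006  0.     -0.0003]
now [ 0.4933 -0.0916  0.1567] t 12.0333 F [-4.6846  0.9336 13.0765] w 0.020837582867776958 j [-0.3369  0.3063  0.4764  2.0623 -0.1922  0.8146  0.6592]
turn/6deg [ 0.0036 -0.006  -0.0047] shift [ 0.0006  0.     -0.0003]
```

Seated: descent stalled at z 0.1567 with 13 N up, matching the shoulder on the lid. I draw it out.

>>> apply_moves(
  moves=[
    [0,0,0,0,0,-0.003,-1],
    [0,0,0,0,0,-0.01,-1],
    [0,0,0,0,0,-0.015,-1],
    [0,0,0,0,0,-0.015,-1],
    [0,0,0,0,0,-0.015,-1],
    [0,0,0,0,0,-0.015,-1],
    [0,0,0,0,0,-0.015,-1],
    [0,0,0,0,0,-0.015,-1],
  ],
)

```text
clock: 12.7
tcp_pos: [0.4932, -0.0918, 0.26]
orientation: [1.728, 2.623, 0.0]
contact_force: [-0.3, 0.5, -0.5]
grip_width: 0.0208
gripper_force: 92.5
```

>>> apply_moves(
  moves=[
    [0,0,0,0,0,-0.02,-1],
    [0,0,0,0,0,-0.02,-1],
    [0,0,0,0,0,-0.02,-1],
    [0,0,0,0,0,-0.02,-1],
    [0,0,0,0,0,-0.02,-1],
    [0,0,0,0,0,-0.01,-1],
    [0,0,0,0,0,0,-1],
    [0,0,0,0,0,0,-1],
  ],
)

```text
clock: 13.37
tcp_pos: [0.4932, -0.0916, 0.3686]
orientation: [1.728, 2.624, 0.0]
contact_force: [-0.0, 0.2, -1.0]
grip_width: 0.0206
gripper_force: 92.5
```

Run:
```python
from h import *
s=grab_frame("side");cv2.imwrite("pics/s9.png",s);cv2.imwrite("pics/t9.png",grab_frame("top"))
plan((.4931,-.091,.37),np.radians(-90)); plan((.4931,-.091,.37),np.radians(-90),lean=np.radians(45)); plan((.4931,-.091,.37),np.radians(-90),lean=np.radians(-45))
y=np.array([0,-1.,0]);z=np.array([0,0,-1.]);R1=R.from_matrix(np.c_[np.cross(y,z),y,z])
for l in(45,-45):print(l,(R1*R.from_rotvec([0,np.radians(l),0])).as_matrix())
```

```text
now [ 0.4925 -0.0915  0.3675] t 13.4667 F [-0.3628  0.0725 -1.4377] w 0.020793220063021686 j [-0.4206  0.067   0.5154  1.8006 -0.0341  1.2849  0.5098]
turn/6deg [-0.0197  0.0143 18.88  ] shift [ 0.0006 -0.0005 -0.0025]
now [ 0.4925 -0.0915  0.3675] t 13.4667 F [-0.3628  0.0725 -1.4377] w 0.020793220063021686 j [-0.4206  0.067   0.5154  1.8006 -0.0341  1.2849  0.5098]
turn/6deg [-7.375   4.8569 17.7526] shift [ 0.0022 -0.0005 -0.0014]
now [ 0.4925 -0.0915  0.3675] t 13.4667 F [-0.3628  0.0725 -1.4377] w 0.020793220063021686 j [-0.4206  0.067   0.5154  1.8006 -0.0341  1.2849  0.5098]
turn/6deg [ 7.3365 -4.8289 17.7642] shift [-0.0014 -0.0005 -0.0022]
45 [[ 0.7071  0.      0.7071]
 [ 0.     -1.      0.    ]
 [ 0.7071  0.     -0.7071]]
-45 [[ 0.7071  0.     -0.7071]
 [ 0.     -1.     -0.    ]
 [-0.7071  0.     -0.7071]]
```

>>> apply_moves(
  moves=[
    [0,0,1,0,0,0,-1],
    [0,0,1,0,0,0,-1],
    [0,0,1,0,0,0,-1],
    [0,0,1,0,0,0,-1],
    [0,0,1,0,0,0,-1],
    [0,0,1,0,0,0,-1],
    [0,0,1,0,0,0,-1],
    [0,0,1,0,0,0,-1],
  ],
)

```text
clock: 14.13
tcp_pos: [0.4926, -0.0915, 0.3673]
orientation: [-2.649, -1.687, 0.004]
contact_force: [0.8, -0.6, -0.4]
grip_width: 0.0211
gripper_force: 92.5
```

>>> apply_moves(
  moves=[
    [0,0,1,0,0,0,-1],
    [0,0,1,0,0,0,-1],
    [0,0,1,0,0,0,-1],
    [0,0,1,0,0,0,-1],
    [0,0,1,0,0,0,-1],
    [0,0,1,0,0,0,-1],
    [0,0,1,0,0,0,-1],
    [0,0,1,0,0,0,-1],
  ],
)

```text
clock: 14.8
tcp_pos: [0.4926, -0.0915, 0.3674]
orientation: [-3.107, -0.464, 0.004]
contact_force: [0.5, 0.1, -0.5]
grip_width: 0.0208
gripper_force: 92.5
```

>>> apply_moves(
  moves=[
    [0,0,1,0,0,0,-1],
    [0,0,1,0,0,0,-1],
    [0,0,0.9,0,0,0,-1],
    [0,0.6,0,0,0,0,-1],
    [0,0.8,0,0,0,0,-1],
    [0,0.8,0,0,0,0,-1],
    [0,0.8,0,0,0,0,-1],
    [0,0.8,0,0,0,0,-1],
  ],
)

```text
clock: 15.47
tcp_pos: [0.4927, -0.0914, 0.3677]
orientation: [3.079, -0.003, 0.624]
contact_force: [-1.1, -0.5, -0.7]
grip_width: 0.0212
gripper_force: 92.5
```

>>> apply_moves(
  moves=[
    [0,0.8,0,0,0,0,-1],
    [0,0.8,0,0,0,0,-1],
    [0,0.8,0,0,0,0,-1],
    [0,0.8,0,0,0,0,-1],
    [0,0.5,0,0,0,0,-1],
    [0,0,0,0,0,0,-1],
    [0,0,0,0,0,0,-1],
    [0,0,0,0,0,0,-1],
  ],
)

```text
clock: 16.13
tcp_pos: [0.4935, -0.0919, 0.3687]
orientation: [2.902, -0.004, 1.199]
contact_force: [-0.0, -0.3, -0.6]
grip_width: 0.0208
gripper_force: 92.6
```

Run:
```python
from h import *
s=grab_frame("side");t=grab_frame("top")
plan((.4931,-.091,.37),np.radians(-90),lean=np.radians(45))
print(R.from_rotvec(telemetry.get_obs()["orientation"]).as_matrix())
cv2.imwrite("pics/g10.png",np.hstack([cv2.resize(s[0:300,220:420],(400,600)),cv2.resize(t[130:310,340:460],(400,600))]))
```

```text
now [ 0.4941 -0.0912  0.3693] t 16.2333 F [ 0.1509  0.4993 -0.032 ] w 0.021044641045243 j [-0.2152 -0.3328  0.2451  2.3235  0.1285  0.3584 -1.624 ]
turn/6deg [ 0.0082  0.0033 -0.0092] shift [-0.0002 -0.0002 -0.0012]
[[ 0.7074 -0.0013  0.7069]
 [-0.001  -1.     -0.0009]
 [ 0.7069 -0.0001 -0.7074]]
```

View pics/g10.png

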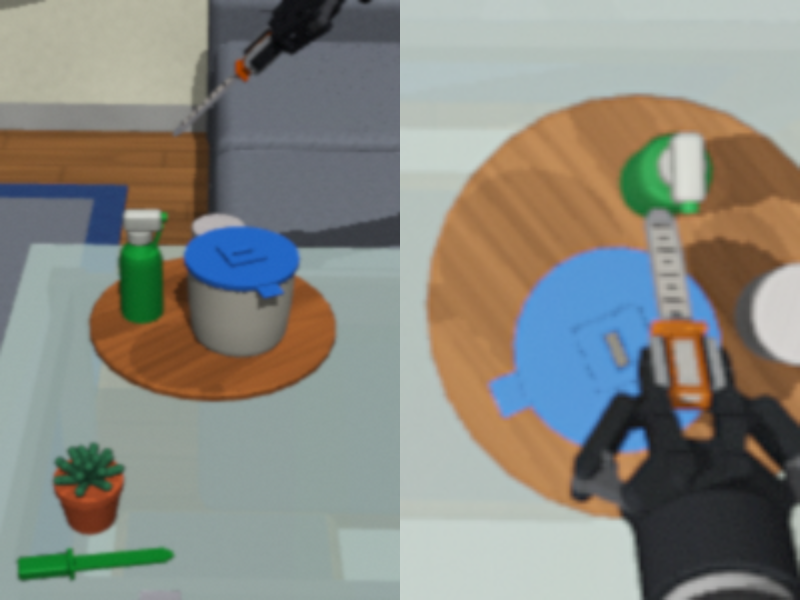

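The side view shows the gauge leaning 45° above the pot. The top view shows the white barred scale facing up at (665,265), and the pot, bottle and tin are where they were. I'm handing it in.

```bash
python3 -c "
from bench import order
print(order.hand_in())"
```

```text
the job is handed in; nothing more can be done
None
```

The gauge was drawn from the clip, dipped until its shoulder sat on the lid (13 N), withdrawn, and held still above the pot, leaning 45° with the scale up, and the job is handed in; however, the green look-alike, upright at first, was lying on the glass when I next saw it during my approach, and I can't rule out that the arm touched it.

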